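# Fetch the long mailing tube from behind the parcels and weigh it

## Robot

A 7-joint arm with a two-finger parallel gripper is mounted at the origin on the work surface. World frame = base frame: x ahead of the robot, y to its left, z up, the work surface at z = 0. Lengths are in m, angles in rad, forces in N, time in s.
With the tool pointing down it reaches from about 0.425 to 0.875 m from the base axis. Payload 4.7 kg.
Tool frame: the origin (TCP) lies on the centre line of the jaws, within the pads' length; the fingertips stand 14 mm ahead of it and the grasp point (between the pads) lies 5 mm behind it; z points along the fingers, y is the direction in which the jaws open and shut (so a half turn about z gives the same grasp; the last joint's range is limited). The gripper opens to 87 mm and grips with 3 to 60 N. Pads are 19 mm wide; open, the fingers measure 117 mm over their backs; the gripper's body (75 mm by 190 mm) begins 51 mm behind the grasp point.
Start: joints at [1.222, 0.321, -0.07, 1.45, 0.023, 1.371, -0.057], TCP at [0.231, -0.608, 0.237] pointing down, gripper open.
Joint ranges: [-2.86, 2.86], [-0.3, 2.09], [-1.38, 1.24], [0.06, 2.45], [-1.56, 4.7], [0.09, 2.05], [-2.69, 2.69]. Speed limits (rad/s): [2.57, 2.57, 3.14, 3.14, 3.14, 3.14, 3.14].

## Interface

Orientations are given as a rotation vector (axis times angle).
In Python, from bench import ctrl gives the robot as it stands. The module is installed in compiled form; this text tells all that it offers.
- The arm moves only by the tool step_arm, never from a script. Its argument "plan" is a list of rows, each a list of 3 entries, a list of its own where there are three numbers: the turn, a rotation vector about the tool's x, y, z in rad, then the shift along the tool's x, y, z in m, then the closure in counts, from 0 (fully open) to 255 (shut). In form: [[[rx, ry, rz], [x, y, z], hand], ...]. A call has exactly 10 rows; each row is the pose to reach, as a shift and turn from the pose commanded when the call began, along the tool's axes at that moment; what a row does not reach only later rows make up. A row lasts 1/8 s, in which the tool goes at most 62.5 mm and 10.7 degrees, less where a joint would pass 70% of its speed; a pose out of reach is approached as far as the arm can. A call with a gripper value outside its range is refused whole. The fingers move at their own pace and stop on an object; "squeeze" is the grip in N (left out, the last holds). Time passes only in rows, so rows that repeat a pose let the fingers close, or fill a call up. It gives the time, the measured TCP pose, the force and the opening at its end, in the units of the state.
- ctrl.get_state(): the state, without advancing time (a new reading comes with each control period).
- ctrl.get_image(name): name is "side" or "top"; returns the picture (384x512x3 uint8, red, green, blue); there is no depth.
- ctrl.calibration(name): a dict with "fov_y" (degrees; the focal length in pixels is half the picture's height over the tangent of half this angle, whatever the lens; pixels are square), "cx", "cy" (the principal point, pixels), "k1" (the pictures are not rectified: a ray, as slopes to the right and down, at radius r is drawn at 1 + k1 r^2 times it, then the intrinsics apply), "rvec" (rotation vector, rad) and "tvec" (3), from world to camera coordinates, as OpenCV has them. Camera axes: x right, y down, z forward; pixel columns grow to the right and rows downward; lengths in m; the calibration is good to about 2 mm. A picture is of the moment at which its call begins. calibration takes no time and is no camera call.
- ctrl.close_job(): hands the job in, once; it reports no verdict.
Trained networks look in the newest picture that a camera, given by its name, has taken for a name from the list of things; names that differ only in an ending like _2 or _b are one class to them, and where a whole thing is asked for, a point or a joint stands for the part that bears it (a point fixed in the world has none). Each returns a list of dicts, best first, with "score" (0 to 1); they miss things now and then, are a little off and sometimes report something else, mostly with a low value. They report only what shows in the picture. A call takes as long as a camera call.
- ctrl.cut_out(camera, label): "pixels" (384x512 bool, what is visible of it) and "rect" ([left, top, width, height] in pixels, round what is visible of it).
The state is a dict: "time": time; "joint_positions": joint angles; "qd": joint speeds; "joint_torque": joint torques, N m; "position": TCP position; "tool_rot": TCP orientation; "ft_force": force on the tool from outside, world axes, zero at the start; "torque": the same for the moment, N m; "grip_width": opening from 0.0 (shut) to 1.0 (fully open).
Only numpy, scipy, OpenCV 4.12 (cv2) and the standard library are available. Lean on these libraries where they do the work, as an engineer would, in place of code of your own. Each camera call takes 0.05 s, during which the arm holds its last target.

## Task

At this parcel counter the long mailing tube lies behind two parcels on the low grey shelf: stand both parcels that are in front of it upright, together, on the black sorting mat, only then take out the long tube and lay it in the V-cradle of the scale, centred along the cradle. Then stand each parcel back on the shelf exactly where it came from, upright and facing as before. The short tube and the parcel that is not in the way must end where they are, and no parcel may be tipped over.

Things in the scene. Friction and masses are not known exactly. Their poses are not given: they have to be found in the camera images.
- shelf: Low fixed grey tray, 230 (x) x 360 (y) mm, board top at 15 mm above the table, back lip at x +111 mm up to 45 mm, end strips up to 23 mm. Origin: centre of underside; x away from the robot, y along its length. A steel V-channel along y at x +20 mm (35 mm wide, edges 35 mm above the table) holds both tubes. Before it, at about x -42 mm, three parcels stand in a row, 110 mm apart, in any order.
- long_tube: The tube to fetch: brown cardboard with white end caps, 40 mm diameter, 170 mm long, about 0.12 kg. Origin: its centre; y along its axis. It lies in the shelf's V-channel, left or right, its axis 47 mm above the table. Two parcels overlap its length, 5 to 20 mm in front of it (centres about 50 mm to either side of its middle); the third stands beyond its end, about 170 mm from its middle.
- short_tube: The same kind of tube, 40 mm diameter but only 50 mm long, in the same V-channel at the other end. Not wanted; leave it. Origin: its centre, on its axis; y along its axis.
- tall_carton: Brown cardboard carton of square plan, 56 x 56 mm, 140 mm tall, about 0.3 kg. Loose, upright. Origin: centre of its underside; x and y across its sides, z up.
- wide_carton: Brown cardboard carton of oblong plan, 58 mm (x) x 76 mm (y), 108 mm tall, about 0.32 kg. Loose, upright. Origin: centre of its underside; z up. Grasp across x.
- drum: Round brown cardboard drum, 59 mm diameter, 118 mm tall, about 0.28 kg. Loose, upright. Origin: centre of its underside; z up.
- mat: Black rubber sorting mat fixed on the table, 280 (x) x 200 (y) mm, 4 mm thick, beside the shelf on the left or the right, empty at the start; there is room for two parcels one behind the other along x. Origin: centre of its underside; z up.
- cradle (a point): Where the middle of the long tube's axis belongs: over the middle of the steel V-cradle on the parcel scale (grey base 260 x 170 mm, steel plate 40 mm above the table), beside the shelf, on the other side from the mat. The point is 72 mm above the table; x runs along the cradle, a 90-degree angle iron 140 mm long, 35 mm wide, edges 60 mm above the table. It does not sink when loaded.

How it is judged:
On the way, in this order (a step that is already met when the one before it is completed fails the run):
1. the two parcels in front of the long tube stand upright and released on the mat, the long tube still in its place (((x of tall_carton in the frame of mat between -0.135 and 0.135 m and y of tall_carton in the frame of mat between -0.095 and 0.095 m and z of tall_carton in the frame of mat below 0.01 m and angle between tall_carton's own z axis and vertical below 0.1 rad and linear speed of tall_carton below 0.03 m/s and contact force between the fingers and tall_carton below 0.5 N) or ((y of tall_carton in the frame of long_tube above 0.12 m or y of tall_carton in the frame of long_tube below -0.12 m) and distance of tall_carton from where it was at the start of the episode below 0.015 m)) and ((x of wide_carton in the frame of mat between -0.135 and 0.135 m and y of wide_carton in the frame of mat between -0.095 and 0.095 m and z of wide_carton in the frame of mat below 0.01 m and angle between wide_carton's own z axis and vertical below 0.1 rad and linear speed of wide_carton below 0.03 m/s and contact force between the fingers and wide_carton below 0.5 N) or ((y of wide_carton in the frame of long_tube above 0.12 m or y of wide_carton in the frame of long_tube below -0.12 m) and distance of wide_carton from where it was at the start of the episode below 0.015 m)) and ((x of drum in the frame of mat between -0.135 and 0.135 m and y of drum in the frame of mat between -0.095 and 0.095 m and z of drum in the frame of mat below 0.01 m and angle between drum's own z axis and vertical below 0.1 rad and linear speed of drum below 0.03 m/s and contact force between the fingers and drum below 0.5 N) or ((y of drum in the frame of long_tube above 0.12 m or y of drum in the frame of long_tube below -0.12 m) and distance of drum from where it was at the start of the episode below 0.015 m)) and distance of long_tube from where it was at the start of the episode below 0.015 m), for 0.2 s.
2. the long tube lies released in the V-cradle of the scale (x of long_tube in the frame of cradle between -0.015 and 0.015 m and y of long_tube in the frame of cradle between -0.006 and 0.006 m and z of long_tube in the frame of cradle between -0.006 and 0.006 m and angle between the y axis of long_tube and the x axis of cradle, either way round below 0.1 rad and linear speed of long_tube below 0.03 m/s and contact force between the fingers and long_tube below 0.5 N), for 0.2 s.
At the end, for the whole second after the job is handed in: Long tube at rest in the cradle, its middle within 15 mm lengthwise, 6 mm across and in height, 0.1 rad in direction. Parcels at rest, upright within 0.1 rad, within 15 mm of their starts, the two cartons within 0.3 rad of square with the shelf. Short tube within 15 mm of its start (all of step 2 and distance of each of tall_carton, wide_carton, drum, short_tube from where it was at the start of the episode below 0.015 m and angle between each of tall_carton, wide_carton, drum's own z axis and vertical below 0.1 rad and linear speed of each of tall_carton, wide_carton, drum, short_tube below 0.03 m/s and angle between the x axis of each of tall_carton, wide_carton and the x axis of shelf, either way round below 0.3 rad); the robot touches nothing.
It fails at once if a parcel is tipped over (angle between any of tall_carton, wide_carton, drum's own z axis and vertical above 0.7 rad).
It also fails if it takes over 128 s, if anything falls off the work surface, if the arm or the gripper's body presses on something with over 40 N, if the wrist force passes 120 N, or if a joint passes its speed limit or range.

## Working session

There is one attempt and no reset: what is moved stays moved. The work goes in short steps, Python scripts to look and compute and a tool call to move; the robot and the scene stay as the last step left them, time stands still between calls to the robot, and variables do not carry over. Pictures are saved under pics/ and viewed, and the job is handed in when it is done.

Besides the shell and the picture viewer there is one more tool, called after ">>>" as name(argument=value, ...) on one line, values as JSON. step_arm: Moves the arm, as the interface text tells. Its arguments: {"type":"object","properties":{"plan":{"type":"array"},"squeeze":{"type":"number"}},"required":["plan"]}

```bash
mkdir -p pics; ls
cat > h.py <<'E'
import numpy as np, cv2
from bench import ctrl
from scipy.spatial.transform import Rotation as R
def cam(n):
    c=ctrl.calibration(n); f=192/np.tan(np.radians(c['fov_y'])/2)
    return c,f,R.from_rotvec(c['rvec']).as_matrix(),np.array(c['tvec'])
def proj(n,P):
    c,f,M,t=cam(n); p=np.atleast_2d(P)@M.T+t; s=p[:,:2]/p[:,2:]; r2=(s**2).sum(1,keepdims=True)
    s=s*(1+c['k1']*r2); return s*f+[c['cx'],c['cy']]
def ray(n,uv):
    c,f,M,t=cam(n); d=(np.atleast_2d(uv)-[c['cx'],c['cy']])/f; s=d.copy()
    for _ in range(30): s=d/(1+c['k1']*(s**2).sum(1,keepdims=True))
    v=np.c_[s,np.ones(len(s))]@M; return -M.T@t,v
def atz(n,uv,z):
    o,v=ray(n,uv); return o+v*((z-o[2])/v[:,2:])
def snap(n,fn):
    im=ctrl.get_image(n); cv2.imwrite('pics/'+fn,im[:,:,::-1]); return im
E
python3 - <<'E'
from h import *
for n in('side','top'):
    snap(n,n+'0.png'); print(n,ctrl.calibration(n)); o,v=ray(n,[[256,192]]);print(o,v)
    for l in['long_tube','short_tube','tall_carton','wide_carton','drum','mat','shelf']:
        print(l,[(round(d['score'],2),[round(float(x)) for x in d['rect']]) for d in ctrl.cut_out(n,l)])
print(ctrl.get_state())
E
```

```text
pics
side {'fov_y': 50.08204954959605, 'cx': 256.7273095491427, 'cy': 185.5158292196626, 'k1': -0.0571342271198558, 'rvec': array([ 0.88418509, -2.47136083,  1.11663231]), 'tvec': array([0.43507078, 0.29087822, 1.02398667])}
[-0.04069093  0.71825174  0.89716449] [[ 0.47954894 -0.5666664  -0.6702045 ]]
long_tube [(0.74, [214, 182, 38, 41])]
short_tube []
tall_carton [(0.63, [223, 185, 32, 50])]
wide_carton [(0.93, [271, 154, 28, 42]), (0.26, [253, 169, 20, 42])]
drum [(0.63, [251, 172, 20, 38]), (0.59, [119, 244, 128, 98])]
mat [(0.69, [119, 239, 129, 106])]
shelf [(0.77, [184, 149, 126, 109])]
top {'fov_y': 42.92516336859221, 'cx': 257.49096938032227, 'cy': 195.27425975779929, 'k1': -0.14864201452943043, 'rvec': array([ 2.16290233, -2.21928631,  0.08661608]), 'tvec': array([-5.19689236e-04,  5.77254534e-01,  1.18097167e+00])}
[ 0.4946295  -0.00207358  1.21788936] [[ 0.07539944 -0.00819166 -0.99714698]]
long_tube [(0.75, [179, 184, 71, 17]), (0.3, [351, 159, 82, 109])]
short_tube [(0.26, [178, 180, 76, 20])]
tall_carton [(0.64, [183, 200, 33, 27])]
wide_carton [(0.6, [274, 196, 40, 31])]
drum [(0.69, [232, 203, 29, 24])]
mat []
shelf []
{'time': 0.8, 'joint_positions': array([ 1.22209941,  0.32094066, -0.07007202,  1.45048543,  0.02257777,
        1.37077824, -0.05689996]), 'qd': array([-1.84508600e-04,  1.42762393e-03, -8.92499691e-05, -7.53603418e-04,
        1.15014914e-03,  2.17171316e-04,  8.53563470e-04]), 'joint_torque': array([ 8.50388619e-05, -4.91040444e+01, -4.03443547e-01, -3.12758732e+01,
       -6.40994520e-02,  3.35572322e-02,  3.03052116e-05]), 'position': array([ 0.23065948, -0.60773352,  0.23663219]), 'tool_rot': array([3.08987587e+00, 5.66709008e-01, 3.28948787e-06]), 'ft_force': array([ 0.11262656, -0.59482814, -0.74619352]), 'torque': array([ 0.03176033, -0.04258994,  0.02980186]), 'grip_width': 1.003380092008107}
```

View pics/top0.png

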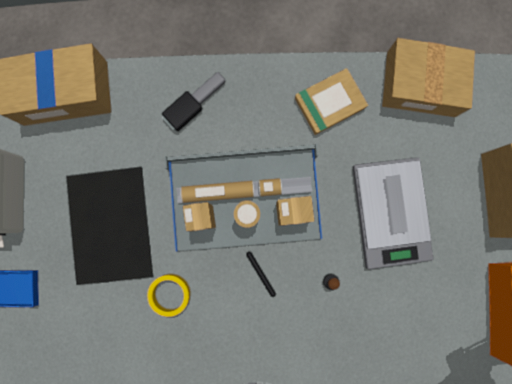

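View pics/side0.png

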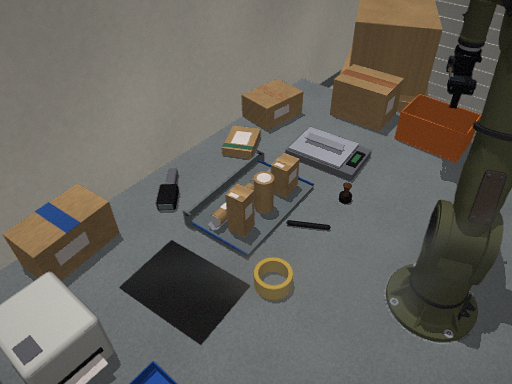

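The top view shows the tall carton at (198,215) and the drum at (247,213), both in front of the long tube at about (216,190). The wide carton at (294,210) is out of the way. The mat is on the left (+y) at (110,226), and the scale with its cradle is on the right at (396,205).

Run:
```python
from h import *
im=cv2.imread('pics/top0.png')
cv2.imwrite('pics/z1.png',cv2.resize(im[140:260,160:330],None,fx=4.6,fy=4.6,interpolation=cv2.INTER_CUBIC))
cv2.imwrite('pics/z2.png',cv2.resize(im[150:280,345:440],None,fx=4.5,fy=4.5,interpolation=cv2.INTER_CUBIC))
s=cv2.imread('pics/side0.png')
cv2.imwrite('pics/z3.png',cv2.resize(s[140:260,180:320],None,fx=5,fy=5,interpolation=cv2.INTER_CUBIC))
```

```text
(no output)
```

View pics/z1.png

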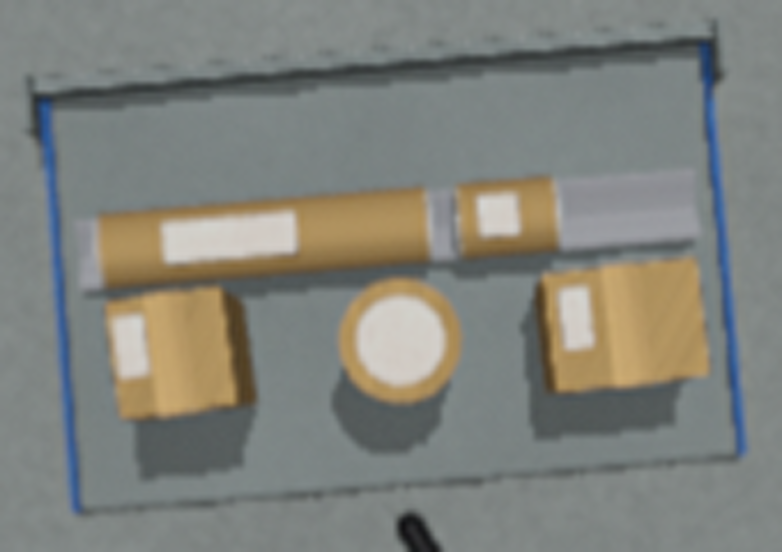

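View pics/z2.png

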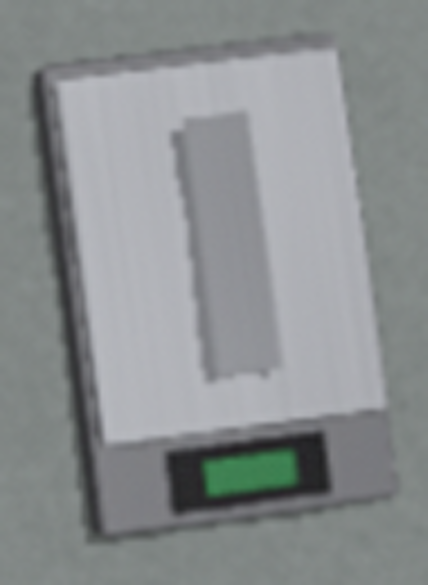

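View pics/z3.png

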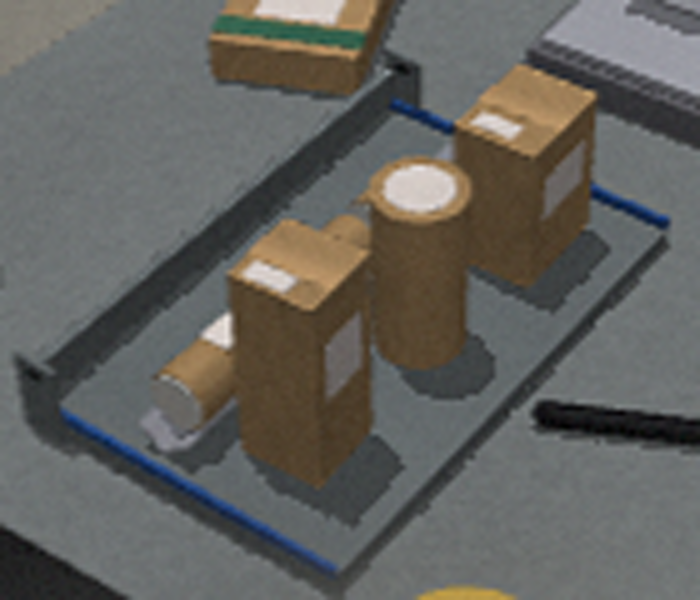

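Run:
```python
from h import *
from scipy.optimize import least_squares
def z(pts,s,o): return (np.array(pts,float)+.5)/s-.5+np.array(o)
Z1=lambda p:z(p,4.6,(160,140)); Z2=lambda p:z(p,4.5,(345,150)); Z3=lambda p:z(p,5,(180,140))
def fit(name,obs,x0):
    # obs: list (cam, local pts, px)
    def res(p):
        c,s=np.cos(p[2]),np.sin(p[2]); r=[]
        for n,L,px in obs:
            L=np.array(L,float); W=np.c_[p[0]+c*L[:,0]-s*L[:,1],p[1]+s*L[:,0]+c*L[:,1],L[:,2]]
            r.append((proj(n,W)-px).ravel())
        return np.concatenate(r)
    q=least_squares(res,x0); print(name,q.x.round(4),'deg',np.degrees(q.x[2]).round(2),'res px',np.round(q.fun,1)); return q.x
box=lambda a,b,h:[(-a/2,b/2,h),(a/2,b/2,h),(a/2,-b/2,h),(-a/2,-b/2,h)]
t=[('top',[(-.115,.18,.019),(-.115,-.18,.019),(.107,.178,.023),(.107,-.178,.023)],Z1([(78,511),(742,457),(43,97),(706,42)]))]
s=[('side',[(-.115,.178,.023),(-.115,-.178,.023),(.107,.178,.023),(.107,-.178,.023)],Z3([(336,572),(667,221),(65,412),(394,103)]))]
fit('shelf top',t,[.55,.02,0]); fit('shelf side',s,[.55,.02,0]);sh=fit('shelf',t+s,[.55,.02,0])
tt=[('top',box(.056,.056,.155),Z1([(121,418),(106,303),(222,287),(240,407)]))]
ts=[('side',box(.056,.056,.155),Z3([(229,275),(289,219),(372,255),(317,313)]))]
fit('tall top',tt,[.5,.1,0]);fit('tall side',ts,[.5,.1,0])
wt=[('top',box(.058,.076,.123),Z1([(553,392),(541,280),(697,260),(708,377)]))]
ws=[('side',box(.058,.076,.123),Z3([(456,123),(518,66),(596,97),(538,155)]))]
fit('wide top',wt,[.5,.0,0]);fit('wide side',ws,[.5,.0,0])
print('drum top',atz('top',Z1([(400,341)]),.133),'side',atz('side',Z3([(421,188)]),.133))
print('tube',atz('top',Z1([(101,251),(430,220)]),.047))
print('chan',atz('top',Z1([(80,221),(90,290),(694,172),(698,238)]),.035))
print('short',atz('top',Z1([(459,220),(554,215)]),.047))
ct=[('top',box(.14,.035,.06)[1:]+box(.14,.035,.06)[:1],Z2([(184,118),(247,112),(282,372),(206,382)]))]
fit('cradle',ct,[.55,-.3,0])
fit('scale?',[('top',[(.13,.085,.04),(.13,-.085,.04)],Z2([(55,84),(335,48)]))],[.55,-.3,0])
fit('mat',[('top',box(.28,.2,.004),[(77,283),(68,177),(141,169),(152,276)])],[.5,.3,0])
p=sh;c,s_=np.cos(p[2]),np.sin(p[2])
for L in[(-.042,.11),(-.042,0),(-.042,-.11),(.02,0.11)]:print(p[:2]+[c*L[0]-s_*L[1],s_*L[0]+c*L[1]])
```

```text
shelf top [0.5711 0.0161 0.0578] deg 3.31 res px [-1.   0.   0.7 -0.5  0.6  0.2 -0.3  0.3]
shelf side [0.5647 0.0162 0.0713] deg 4.08 res px [ 2.4  0.5  1.3  0.2 -3.9 -1.4  0.  -0.2]
shelf [0.569  0.0156 0.0629] deg 3.6 res px [-0.6  1.3  1.1 -0.   0.6  1.4 -0.3  0.8  0.7 -0.4  0.5 -0.1 -4.9 -2.6
 -0.3 -0.7]
tall top [0.5248 0.119  0.1053] deg 6.03 res px [ 0.   0.4  0.1 -0.   0.3  0.1 -0.4 -0.5]
tall side [ 0.5225  0.1197 -1.4479] deg -82.96 res px [ 0.   0.2 -0.1 -0.2  0.3 -0.3 -0.2  0.2]
wide top [ 0.533  -0.0986  0.0797] deg 4.56 res px [ 0.2  0.6  0.  -0.8 -0.4  0.   0.1  0.2]
wide side [ 0.5336 -0.0996 -1.5913] deg -91.17 res px [-1.5 -3.2 -2.2 -0.4  1.7  2.9  1.8  0.5]
drum top [[0.52878691 0.01121698 0.133     ]] side [[0.52933473 0.00882958 0.133     ]]
tube [[ 0.58249     0.16771642  0.047     ]
 [ 0.59435606 -0.00497034  0.047     ]]
chan [[ 0.59960856  0.18040889  0.035     ]
 [ 0.56287532  0.17562648  0.035     ]
 [ 0.61743508 -0.14570929  0.035     ]
 [ 0.58226377 -0.14663241  0.035     ]]
short [[ 0.59397274 -0.02013504  0.047     ]
 [ 0.59534858 -0.06993251  0.047     ]]
cradle [ 0.5443 -0.3474  0.0683] deg 3.92 res px [-0.   0.2 -0.   0.3 -1.4  0.1  1.4 -0.6]
scale? [ 0.5149 -0.3533  0.1074] deg 6.15 res px [-2.1  0.3  2.2 -0.3]
mat [0.5104 0.36   0.0829] deg 4.75 res px [-1.2  2.3 -1.9 -1.7  1.6 -2.5  1.3  1.8]
[0.52013224 0.12276913]
[0.52704346 0.01298646]
[ 0.53395467 -0.09679621]
[0.58200975 0.12666454]
```

```bash
cat >> h.py <<'E'
def to(x,y,z,psi=None,n=10):
    s=ctrl.get_state(); r=R.from_rotvec(s['tool_rot']); M=r.as_matrix()
    cur=np.degrees(np.arctan2(M[1,0],M[0,0])); psi=cur if psi is None else psi
    c,q=np.cos(np.radians(psi)),np.sin(np.radians(psi))
    T=np.array([[c,q,0],[q,-c,0],[0,0,-1.]])
    rv=(r.inv()*R.from_matrix(T)).as_rotvec(); sh=M.T@(np.array([x,y,z])-s['position'])
    print('t',round(s['time'],2),'pos',s['position'].round(4),'yaw',cur.round(2),'turn',rv.round(4),'shift',sh.round(4),'dist',np.linalg.norm(sh).round(3))
E
python3 - <<'E'
from h import *
to(.5235,.1193,.25,95)
to(.40,-.25,.25,60)
E
```

```text
t 0.8 pos [ 0.2307 -0.6077  0.2366] yaw 20.79 turn [ 1.0000e-04  1.0000e-04 -1.2953e+00] shift [ 0.5318 -0.5758 -0.0135] dist 0.784
t 0.8 pos [ 0.2307 -0.6077  0.2366] yaw 20.79 turn [ 2.000e-04  1.000e-04 -6.844e-01] shift [ 0.2853 -0.2744 -0.0134] dist 0.396
```

>>> step_arm(plan=[[[0,0,-0.07],[0.029,-0.027,-0.002],0],[[0,0,-0.14],[0.057,-0.055,-0.004],0],[[0,0,-0.21],[0.086,-0.082,-0.006],0],[[0,0,-0.28],[0.114,-0.11,-0.008],0],[[0,0,-0.35],[0.143,-0.137,-0.01],0],[[0,0,-0.42],[0.171,-0.165,-0.012],0],[[0,0,-0.49],[0.2,-0.192,-0.013],0],[[0,0,-0.56],[0.228,-0.22,-0.013],0],[[0,0,-0.63],[0.257,-0.247,-0.013],0],[[0,0,-0.69],[0.285,-0.274,-0.013],0]], squeeze=15)

```text
time: 2.05
position: [0.4007, -0.2481, 0.2496]
tool_rot: [2.713, 1.584, 0.0]
ft_force: [0.3, -0.6, 0.6]
grip_width: 1.0
```

```bash
python3 -c "
from h import *
to(.5235,.1193,.25,96)"
```

```text
t 2.05 pos [ 0.4007 -0.2481  0.2496] yaw 60.55 turn [ 2.000e-04  2.000e-04 -6.186e-01] shift [ 0.3803 -0.0737 -0.0005] dist 0.387
```

>>> step_arm(plan=[[[0,0,-0.07],[0.045,-0.009,0],0],[[0,0,-0.14],[0.09,-0.018,0],0],[[0,0,-0.21],[0.135,-0.027,0],0],[[0,0,-0.28],[0.18,-0.036,0],0],[[0,0,-0.35],[0.225,-0.045,0],0],[[0,0,-0.42],[0.27,-0.053,0],0],[[0,0,-0.49],[0.315,-0.062,0],0],[[0,0,-0.56],[0.36,-0.07,0],0],[[0,0,-0.62],[0.38,-0.074,0],0],[[0,0,-0.62],[0.38,-0.074,0],0]])

```text
time: 3.3
position: [0.5233, 0.1179, 0.2493]
tool_rot: [-2.1, -2.335, 0.0]
ft_force: [-0.0, -0.4, -0.5]
grip_width: 1.003
```

```bash
python3 -c "
from h import *
to(.5235,.1193,.118,96)"
```

```text
t 3.3 pos [0.5233 0.1179 0.2493] yaw 96.06 turn [-0.0008 -0.0004  0.0011] shift [0.0013 0.0004 0.1313] dist 0.131
```

>>> step_arm(plan=[[[0,0,0],[0.001,0,0.025],0],[[0,0,0],[0.001,0,0.05],0],[[0,0,0],[0.001,0,0.075],0],[[0,0,0],[0.001,0,0.1],0],[[0,0,0],[0.001,0,0.12],0],[[0,0,0],[0.001,0,0.131],0],[[0,0,0],[0.001,0,0.131],0],[[0,0,0],[0.001,0,0.131],255],[[0,0,0],[0.001,0,0.131],255],[[0,0,0],[0.001,0,0.131],255]], squeeze=20)

```text
time: 4.55
position: [0.524, 0.1175, 0.1191]
tool_rot: [2.105, 2.331, 0.001]
ft_force: [-0.2, 0.4, 0.4]
grip_width: 0.747
```

>>> step_arm(plan=[[[0,0,0],[0,0,0],255],[[0,0,0],[0,0,0],255],[[0,0,0],[0,0,-0.005],255],[[0,0,0],[0,0,-0.015],255],[[0,0,0],[0,0,-0.025],255],[[0,0,0],[0,0,-0.035],255],[[0,0,0],[0,0,-0.045],255],[[0,0,0],[0,0,-0.055],255],[[0,0,0],[0,0,-0.06],255],[[0,0,0],[0,0,-0.06],255]])

```text
time: 5.8
position: [0.5238, 0.1174, 0.1789]
tool_rot: [2.105, 2.331, 0.001]
ft_force: [-0.2, -0.0, -3.2]
grip_width: 0.645
```

```bash
python3 -c "
from h import *
snap('side','s1.png');snap('top','t1.png')
im=cv2.imread('pics/t1.png')
m=(im.max(2)<45).astype(np.uint8);m[:, 160:]=0;m[:160]=0;m[290:]=0
n,l,st,c=cv2.connectedComponentsWithStats(m);k=1+np.argmax(st[1:,4]);print(st[k])
ct=max(cv2.findContours((l==k).astype(np.uint8),0,2)[0],key=cv2.contourArea)
ap=cv2.approxPolyDP(ct,6,True)[:,0];print(ap.tolist());print(atz('top',ap,.004).round(4)); print(atz('top',[c[k]],.004))
im=cv2.imread('pics/s1.png');cv2.imwrite('pics/s1b.png',cv2.resize(im[60:300,120:380],None,fx=2.5,fy=2.5))
print(ctrl.get_state()['position'],ctrl.get_state()['ft_force'])
"
```

```text
[  67  168   85  116 7231]
[[141, 168], [67, 177], [77, 283], [151, 276], [125, 204], [128, 193], [142, 190]]
[[0.6544 0.276  0.004 ]
 [0.6372 0.4689 0.004 ]
 [0.3683 0.4447 0.004 ]
 [0.3837 0.2544 0.004 ]
 [0.5646 0.3175 0.004 ]
 [0.5921 0.3096 0.004 ]
 [0.5988 0.2738 0.004 ]]
[[0.50877247 0.36863259 0.004     ]]
[0.52339183 0.11726745 0.17822694] [-0.30570701 -0.57804475 -2.19554964]
```

View pics/s1b.png

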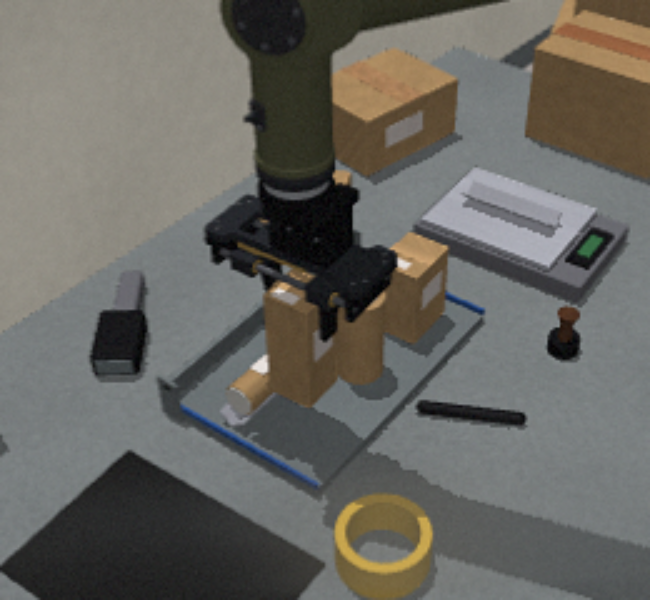

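View pics/t1.png

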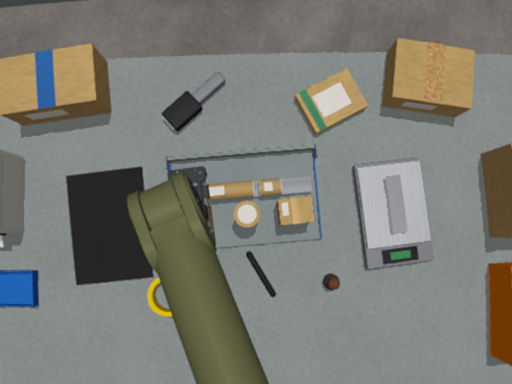

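```bash
python3 -c "
from h import *
to(.5957,.3687,.22,96)"
```

```text
t 5.9 pos [0.5234 0.1173 0.1782] yaw 95.84 turn [-0.0006  0.0001 -0.0028] shift [ 0.2428  0.0975 -0.0419] dist 0.265
```

>>> step_arm(plan=[[[0,0,0],[0,0,-0.02],255],[[0,0,0],[0.01,0.002,-0.042],255],[[0,0,0],[0.04,0.012,-0.042],255],[[0,0,0],[0.08,0.03,-0.042],255],[[0,0,0],[0.12,0.048,-0.042],255],[[0,0,0],[0.16,0.064,-0.042],255],[[0,0,0],[0.2,0.08,-0.042],255],[[0,0,0],[0.23,0.092,-0.042],255],[[0,0,0],[0.243,0.0975,-0.042],255],[[0,0,0],[0.243,0.0975,-0.042],255]])

```text
time: 7.15
position: [0.5954, 0.3694, 0.2197]
tool_rot: [-2.103, -2.332, 0.002]
ft_force: [0.1, -1.5, -2.4]
grip_width: 0.645
```

```bash
python3 -c "
from h import *
to(.5957,.3687,.109,96)"
```

```text
t 7.15 pos [0.5954 0.3694 0.2197] yaw 95.91 turn [-0.0016  0.0004 -0.0016] shift [-0.0007  0.0004  0.1107] dist 0.111
```

>>> step_arm(plan=[[[0,0,0],[0,0,0.02],255],[[0,0,0],[0,0,0.045],255],[[0,0,0],[0,0,0.07],255],[[0,0,0],[0,0,0.09],255],[[0,0,0],[0,0,0.1],255],[[0,0,0],[0,0,0.105],255],[[0,0,0],[0,0,0.108],255],[[0,0,0],[0,0,0.11],255],[[0,0,0],[0,0,0.11],255],[[0,0,0],[0,0,0.11],255]])

```text
time: 8.4
position: [0.596, 0.3692, 0.1109]
tool_rot: [2.105, 2.332, 0.001]
ft_force: [-0.3, -0.4, -2.5]
grip_width: 0.642
```

>>> step_arm(plan=[[[0,0,0],[0,0,0.001],255],[[0,0,0],[0,0,0.002],255],[[0,0,0],[0,0,0.003],255],[[0,0,0],[0,0,0.003],255],[[0,0,0],[0,0,0.003],255],[[0,0,0],[0,0,0.003],255],[[0,0,0],[0,0,0.003],0],[[0,0,0],[0,0,0.003],0],[[0,0,0],[0,0,0.003],0],[[0,0,0],[0,0,0.003],0]])

```text
time: 9.65
position: [0.5959, 0.369, 0.1073]
tool_rot: [-2.105, -2.332, 0.0]
ft_force: [0.9, -0.4, 0.8]
grip_width: 0.967
```

>>> step_arm(plan=[[[0,0,0],[0,0,0],0],[[0,0,0],[0,0,0],0],[[0,0,0],[0,0,-0.01],0],[[0,0,0],[0,0,-0.03],0],[[0,0,0],[0,0,-0.055],0],[[0,0,0],[0,0,-0.08],0],[[0,0,0],[0,0,-0.1],0],[[0,0,0],[0,0,-0.12],0],[[0,0,0],[0,0,-0.125],0],[[0,0,0],[0,0,-0.125],0]])

```text
time: 10.9
position: [0.5958, 0.369, 0.2324]
tool_rot: [2.105, 2.332, -0.0]
ft_force: [-0.4, 0.7, -0.5]
grip_width: 0.999
```

```bash
python3 -c "
from h import *
to(.529,.0105,.23,94)
snap('side','s2.png')
im=cv2.imread('pics/s2.png');cv2.imwrite('pics/s2b.png',cv2.resize(im[100:340,90:350],None,fx=2.5,fy=2.5))
"
```

```text
t 10.9 pos [0.5958 0.369  0.2324] yaw 95.84 turn [-0.0001  0.0002  0.0322] shift [-0.3498 -0.103   0.0025] dist 0.365
```

View pics/s2b.png

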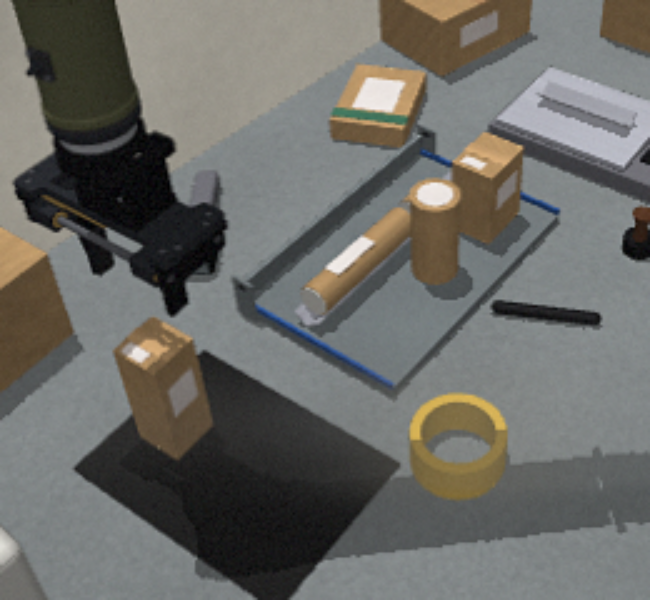

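The tall carton stands upright on the back of the mat, at about (163,385) in the crop. Next is the drum.

>>> step_arm(plan=[[[0,0,0],[-0.03,-0.009,0],0],[[0,0,0.01],[-0.08,-0.023,0],0],[[0,0,0.02],[-0.13,-0.038,0],0],[[0,0,0.03],[-0.18,-0.053,0.001],0],[[0,0,0.032],[-0.23,-0.068,0.002],0],[[0,0,0.032],[-0.28,-0.082,0.002],0],[[0,0,0.032],[-0.33,-0.097,0.002],0],[[0,0,0.032],[-0.35,-0.103,0.002],0],[[0,0,0.032],[-0.35,-0.103,0.002],0],[[0,0,0.032],[-0.35,-0.103,0.002],0]])

```text
time: 12.2
position: [0.5289, 0.012, 0.2302]
tool_rot: [-2.14, -2.299, -0.001]
ft_force: [-0.3, -0.5, 0.1]
grip_width: 1.002
```

```bash
python3 -c "
from h import *
to(.529,.0105,.100,94)
"
```

```text
t 12.2 pos [0.5289 0.012  0.2302] yaw 94.11 turn [-0.0005 -0.0011  0.0019] shift [-0.0016  0.      0.1302] dist 0.13
```

>>> step_arm(plan=[[[0,0,0],[-0.001,0,0.025],0],[[0,0,0],[-0.0015,0,0.05],0],[[0,0,0],[-0.0015,0,0.075],0],[[0,0,0],[-0.0015,0,0.1],0],[[0,0,0],[-0.0015,0,0.12],0],[[0,0,0],[-0.0015,0,0.13],0],[[0,0,0],[-0.0015,0,0.13],0],[[0,0,0],[-0.0015,0,0.13],255],[[0,0,0],[-0.0015,0,0.13],255],[[0,0,0],[-0.0015,0,0.13],255]])

```text
time: 13.45
position: [0.5295, 0.0087, 0.1011]
tool_rot: [2.142, 2.297, 0.001]
ft_force: [-0.4, 0.9, -0.5]
grip_width: 0.751
```

>>> step_arm(plan=[[[0,0,0],[0,0,0],255],[[0,0,0],[0,0,0],255],[[0,0,0],[0,0,-0.005],255],[[0,0,0],[0,0,-0.02],255],[[0,0,0],[0,0,-0.04],255],[[0,0,0],[0,0,-0.06],255],[[0,0,0],[0,0,-0.08],255],[[0,0,0],[0,0,-0.1],255],[[0,0,0],[0,0,-0.1],255],[[0,0,0],[0,0,-0.1],255]])

```text
time: 14.7
position: [0.5288, 0.0088, 0.2004]
tool_rot: [2.142, 2.298, -0.001]
ft_force: [-0.1, 0.9, -3.4]
grip_width: 0.658
```

```bash
python3 -c "
from h import *
to(.426,.353,.200,95)
"
```

```text
t 14.7 pos [0.5288 0.0088 0.2004] yaw 94.01 turn [-0.0004  0.0004 -0.0173] shift [ 3.505e-01 -7.850e-02  3.000e-04] dist 0.359
```

>>> step_arm(plan=[[[0,0,0],[0.02,-0.004,0],255],[[0,0,0],[0.06,-0.013,0],255],[[0,0,0],[0.105,-0.023,0],255],[[0,0,0],[0.15,-0.033,0],255],[[0,0,0],[0.195,-0.043,0],255],[[0,0,0],[0.24,-0.053,0],255],[[0,0,0],[0.285,-0.063,0],255],[[0,0,-0.01],[0.325,-0.073,0],255],[[0,0,-0.017],[0.345,-0.078,0],255],[[0,0,-0.017],[0.35,-0.0785,0],255]])

```text
time: 15.95
position: [0.4237, 0.355, 0.2001]
tool_rot: [-2.116, -2.32, 0.001]
ft_force: [-0.0, 1.0, -1.9]
grip_width: 0.663
```

>>> step_arm(plan=[[[0,0,0],[0,0,0.015],255],[[0,0,0],[0,0,0.04],255],[[0,0,0],[0,0,0.065],255],[[0,0,0],[0,0,0.085],255],[[0,0,0],[0,0,0.098],255],[[0,0,0],[0,0,0.104],255],[[0,0,0],[0,0,0.107],255],[[0,0,0],[0,0,0.109],255],[[0,0,0],[0,0,0.11],255],[[0,0,0],[0,0,0.11],255]])

```text
time: 17.2
position: [0.4265, 0.3526, 0.0908]
tool_rot: [2.123, 2.316, 0.001]
ft_force: [0.5, 0.3, -1.6]
grip_width: 0.662
```

>>> step_arm(plan=[[[0,0,0],[0,0,0.001],255],[[0,0,0],[0,0,0.002],255],[[0,0,0],[0,0,0.002],255],[[0,0,0],[0,0,0.002],255],[[0,0,0],[0,0,0.002],0],[[0,0,0],[0,0,0.002],0],[[0,0,0],[0,0,0.002],0],[[0,0,0],[0,0,0.002],0],[[0,0,0],[0,0,0.002],0],[[0,0,0],[0,0,0.002],0]])

```text
time: 18.45
position: [0.4263, 0.3525, 0.0885]
tool_rot: [2.123, 2.316, -0.0]
ft_force: [-0.9, 0.3, 0.1]
grip_width: 0.997
```

>>> step_arm(plan=[[[0,0,0],[0,0,0],0],[[0,0,0],[0,0,-0.01],0],[[0,0,0],[0,0,-0.03],0],[[0,0,0],[0,0,-0.055],0],[[0,0,0],[0,0,-0.08],0],[[0,0,0],[0,0,-0.11],0],[[0,0,0],[0,0,-0.14],0],[[0,0,0],[0,0,-0.15],0],[[0,0,0],[0,0,-0.15],0],[[0,0,0],[0,0,-0.15],0]])

```text
time: 19.7
position: [0.426, 0.352, 0.2375]
tool_rot: [-2.123, -2.316, 0.003]
ft_force: [0.6, -0.9, 0.1]
grip_width: 1.0
```

```bash
python3 -c "
from h import *
to(.588,.0815,.15,94)
snap('side','s3.png');snap('top','t3.png')
im=cv2.imread('pics/s3.png');cv2.imwrite('pics/s3b.png',cv2.resize(im[100:340,90:350],None,fx=2.5,fy=2.5))
im=cv2.imread('pics/t3.png');cv2.imwrite('pics/t3b.png',cv2.resize(im[140:260,160:330],None,fx=4.6,fy=4.6,interpolation=2))
"
```

```text
t 19.7 pos [0.426  0.352  0.2375] yaw 94.98 turn [-0.0015  0.001   0.0172] shift [-0.2834  0.1381  0.0875] dist 0.327
```

View pics/s3b.png

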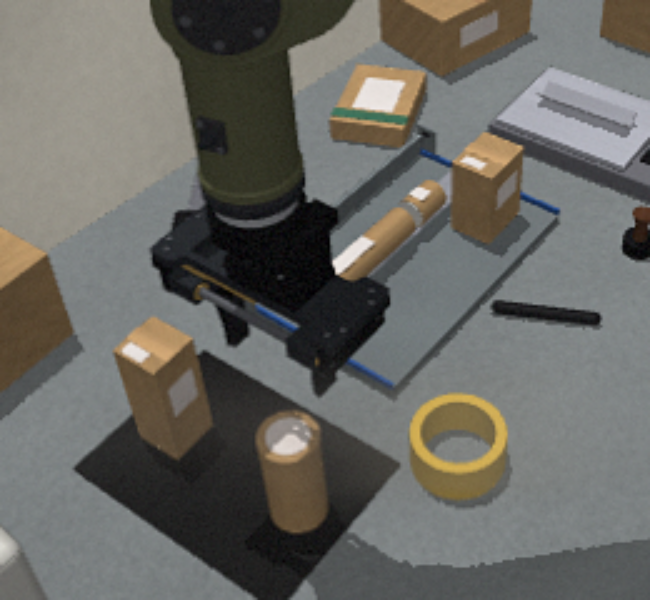

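View pics/t3b.png

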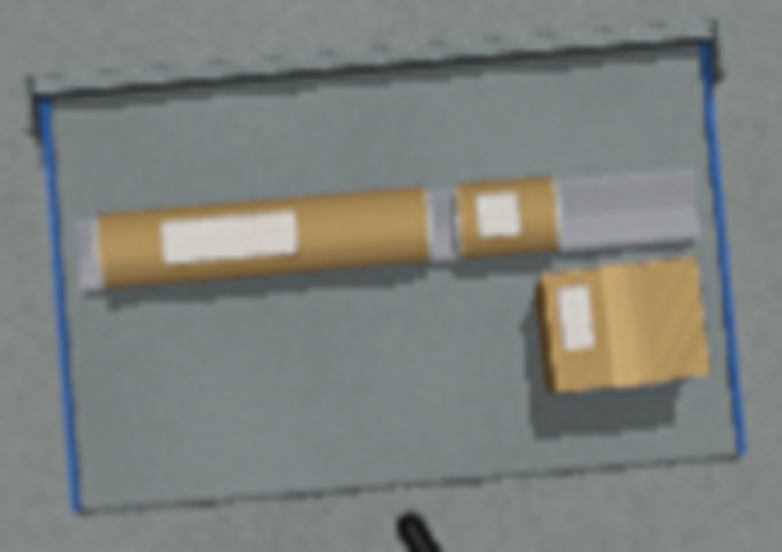

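Both parcels stand upright on the mat, and the tube and the wide carton have not moved. Now the tube.

>>> step_arm(plan=[[[0,0,0],[-0.03,0.015,0],0],[[0,0,0],[-0.08,0.039,0],0],[[0,0,0],[-0.13,0.063,0.01],0],[[0,0,0],[-0.18,0.088,0.03],0],[[0,0,0.01],[-0.23,0.112,0.055],0],[[0,0,0.017],[-0.27,0.132,0.08],0],[[0,0,0.017],[-0.283,0.138,0.0875],0],[[0,0,0.017],[-0.283,0.138,0.0875],0],[[0,0,0.017],[-0.283,0.138,0.0875],0],[[0,0,0.017],[-0.283,0.138,0.0875],0]])

```text
time: 21.05
position: [0.5882, 0.0848, 0.1522]
tool_rot: [2.138, 2.301, 0.002]
ft_force: [0.1, 0.2, -0.7]
grip_width: 1.006
```

```bash
python3 -c "
from h import *
to(.588,.0815,.044,94)
"
```

```text
t 21.05 pos [0.5882 0.0848 0.1522] yaw 94.2 turn [ 0.0016 -0.0001  0.0034] shift [-0.0033 -0.0006  0.1081] dist 0.108
```

>>> step_arm(plan=[[[0,0,0],[-0.002,0,0.02],0],[[0,0,0],[-0.002,0,0.045],0],[[0,0,0],[-0.002,0,0.07],0],[[0,0,0],[-0.002,0,0.09],0],[[0,0,0],[-0.002,0,0.102],0],[[0,0,0],[-0.002,0,0.108],0],[[0,0,0],[-0.002,0,0.108],0],[[0,0,0],[-0.002,0,0.108],0],[[0,0,0],[-0.002,0,0.108],0],[[0,0,0],[-0.002,0,0.108],0]])

```text
time: 22.3
position: [0.5888, 0.0806, 0.0434]
tool_rot: [2.142, 2.297, 0.001]
ft_force: [0.4, 0.2, -0.4]
grip_width: 0.997
```

>>> step_arm(plan=[[[0,0,0],[0,0,0],255],[[0,0,0],[0,0,0],255],[[0,0,0],[0,0,0],255],[[0,0,0],[0,0,0],255],[[0,0,0],[0,0,0],255],[[0,0,0],[0,0,0],255],[[0,0,0],[0,0,0],255],[[0,0,0],[0,0,0],255],[[0,0,0],[0,0,0],255],[[0,0,0],[0,0,0],255]], squeeze=15)

```text
time: 23.55
position: [0.5891, 0.0806, 0.0433]
tool_rot: [2.142, 2.297, 0.001]
ft_force: [3.6, 0.1, -0.3]
grip_width: 0.456
```

>>> step_arm(plan=[[[0,0,0],[0,0,-0.005],255],[[0,0,0],[0,0,-0.02],255],[[0,0,0],[0,0,-0.045],255],[[0,0,0],[0,0,-0.075],255],[[0,0,0],[0,0,-0.105],255],[[0,0,0],[0,0,-0.135],255],[[0,0,0],[0,0,-0.165],255],[[0,0,0],[0,0,-0.185],255],[[0,0,0],[0,0,-0.197],255],[[0,0,0],[0,0,-0.197],255]])

```text
time: 24.8
position: [0.5886, 0.0807, 0.2404]
tool_rot: [2.142, 2.298, 0.0]
ft_force: [-0.1, -0.6, -1.9]
grip_width: 0.454
```

Run:
```python
from h import *
to(.53,-.2,.24,140)
snap('side','s4.png');snap('top','t4.png')
Z2=lambda p:(np.array(p,float)+.5)/4.5-.5+np.array((345,150))
pl=atz('top',Z2([(55,84),(335,48),(387,408),(105,443)]),.04); print(pl.round(4),'c',pl.mean(0))
cr=atz('top',Z2([(184,118),(247,112),(282,372),(206,382)]),.06); print(cr.round(4))
b=atz('top',Z2([(398,495),(98,533)]),.04);print(b.round(4))
A=lambda a,b:np.degrees(np.arctan2(a[1]-b[1],a[0]-b[0]))
print(A(pl[0],pl[3]),A(pl[1],pl[2]),A(pl[0],pl[1])-90,A(cr[0],cr[3]),A(cr[1],cr[2]))
im=cv2.imread('pics/s4.png');cv2.imwrite('pics/s4b.png',cv2.resize(im[60:300,120:380],None,fx=2.5,fy=2.5))
cv2.imwrite('pics/s4c.png',cv2.resize(im[120:180,280:380],None,fx=7,fy=7,interpolation=2))
im=cv2.imread('pics/t4.png');cv2.imwrite('pics/t4c.png',cv2.resize(im[165:245,370:420],None,fx=7,fy=7,interpolation=2))
```

```text
t 24.8 pos [0.5886 0.0807 0.2404] yaw 94.01 turn [ 4.000e-04  4.000e-04 -8.026e-01] shift [-0.2759 -0.0781  0.0005] dist 0.287
[[ 0.6357 -0.26    0.04  ]
 [ 0.6525 -0.4182  0.04  ]
 [ 0.4538 -0.4383  0.04  ]
 [ 0.4404 -0.2799  0.04  ]] c [ 0.54562572 -0.34910341  0.04      ]
[[ 0.6135 -0.3252  0.06  ]
 [ 0.616  -0.3601  0.06  ]
 [ 0.4758 -0.3732  0.06  ]
 [ 0.4719 -0.3312  0.06  ]]
[[ 0.4061 -0.4427  0.04  ]
 [ 0.3921 -0.2745  0.04  ]]
5.814388249093315 5.758321702441613 6.056700050855909 2.4181232161699997 5.310362458585749
```

View pics/s4b.png

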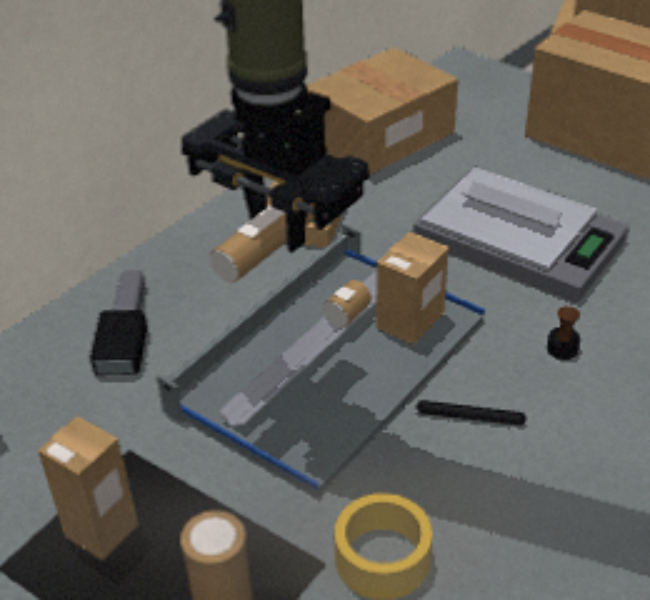

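View pics/s4c.png

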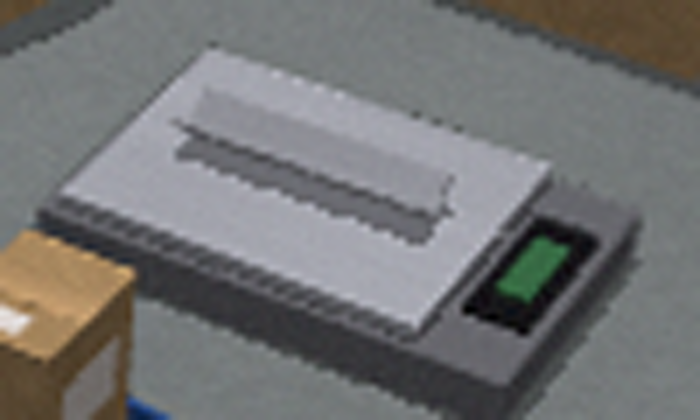

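View pics/t4c.png

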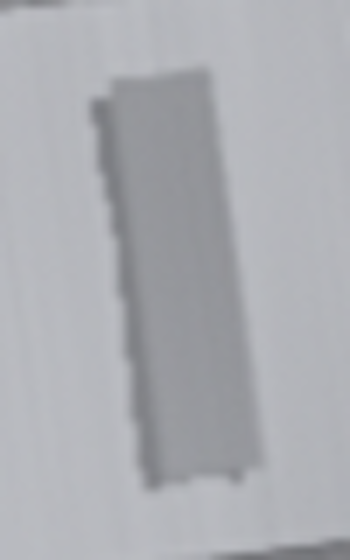

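Run:
```python
from h import *
T=lambda p,o:(np.array(p,float)+.5)/7-.5+np.array(o)
A=lambda a,b:np.degrees(np.arctan2(a[1]-b[1],a[0]-b[0]))
c=atz('top',T([(110,78),(208,68),(264,470),(161,478)],(370,165)),.06);print(c.round(4),c.mean(0).round(4),A(c[0],c[3]),A(c[1],c[2]))
c=atz('side',T([(178,122),(205,88),(456,178),(445,212)],(280,120)),.06);print(c.round(4),c.mean(0).round(4),A(c[0],c[3]),A(c[1],c[2]))
# tube end visible / offset in hand check in top image
```

```text
[[ 0.6138 -0.3247  0.06  ]
 [ 0.6165 -0.3596  0.06  ]
 [ 0.4772 -0.3732  0.06  ]
 [ 0.4757 -0.3367  0.06  ]] [ 0.5458 -0.3486  0.06  ] 4.973057654013736 5.578781171771843
[[ 0.6096 -0.3257  0.06  ]
 [ 0.6163 -0.3602  0.06  ]
 [ 0.474  -0.3725  0.06  ]
 [ 0.4636 -0.3441  0.06  ]] [ 0.5409 -0.3506  0.06  ] 7.197759065628291 4.945148655359961
```

```bash
python3 -c "
from h import *
to(.567,-.134,.24,50)
"
```

```text
t 24.9 pos [0.588  0.0804 0.239 ] yaw 94.01 turn [-0.0017  0.0008  0.7682] shift [-0.2124 -0.0359 -0.0009] dist 0.215
```

>>> step_arm(plan=[[[0,0,0.05],[-0.01,-0.002,0],255],[[0,0,0.12],[-0.03,-0.005,0],255],[[0,0,0.2],[-0.055,-0.009,0],255],[[0,0,0.29],[-0.08,-0.014,0],255],[[0,0,0.38],[-0.105,-0.018,0],255],[[0,0,0.47],[-0.13,-0.022,0],255],[[0,0,0.56],[-0.155,-0.026,0],255],[[0,0,0.65],[-0.18,-0.03,0],255],[[0,0,0.72],[-0.2,-0.034,0],255],[[0,0,0.768],[-0.2125,-0.036,0],255]])

```text
time: 26.15
position: [0.567, -0.1361, 0.24]
tool_rot: [2.851, 1.32, -0.0]
ft_force: [0.1, 0.1, -1.2]
grip_width: 0.454
```

```bash
python3 -c "
from h import *
to(.544,-.349,.2,5.5)
"
```

```text
t 26.15 pos [ 0.567  -0.1361  0.24  ] yaw 49.68 turn [3.000e-04 3.000e-04 7.711e-01] shift [-0.1772  0.1202  0.0401] dist 0.218
```

>>> step_arm(plan=[[[0,0,0.08],[-0.018,0.012,0],255],[[0,0,0.17],[-0.04,0.027,0],255],[[0,0,0.27],[-0.062,0.042,0],255],[[0,0,0.37],[-0.085,0.058,0.005],255],[[0,0,0.47],[-0.108,0.073,0.012],255],[[0,0,0.57],[-0.13,0.088,0.02],255],[[0,0,0.67],[-0.152,0.103,0.03],255],[[0,0,0.74],[-0.168,0.114,0.037],255],[[0,0,0.771],[-0.177,0.12,0.04],255],[[0,0,0.771],[-0.177,0.12,0.04],255]])

```text
time: 27.4
position: [0.5454, -0.347, 0.1998]
tool_rot: [-3.137, -0.159, 0.001]
ft_force: [0.1, -0.3, -1.8]
grip_width: 0.453
```

>>> step_arm(plan=[[[0,0,0],[0,0,0.01],255],[[0,0,0],[0,0,0.03],255],[[0,0,0],[0,0,0.05],255],[[0,0,0],[0,0,0.07],255],[[0,0,0],[0,0,0.09],255],[[0,0,0],[0,0,0.1],255],[[0,0,0],[0,0,0.1],255],[[0,0,0],[0,0,0.1],255],[[0,0,0],[0,0,0.1],255],[[0,0,0],[0,0,0.1],255]])

```text
time: 28.65
position: [0.546, -0.3469, 0.1007]
tool_rot: [3.137, 0.16, 0.001]
ft_force: [0.1, -0.5, -0.2]
grip_width: 0.453
```

Run:
```python
from h import *
to(.544,-.349,.068,5.5)
snap('side','s5.png');snap('top','t5.png')
im=cv2.imread('pics/s5.png');cv2.imwrite('pics/s5c.png',cv2.resize(im[90:190,270:400],None,fx=6,fy=6,interpolation=2))
im=cv2.imread('pics/t5.png');cv2.imwrite('pics/t5c.png',cv2.resize(im[150:280,330:440],None,fx=4.5,fy=4.5,interpolation=2))
```

```text
t 28.65 pos [ 0.546  -0.3469  0.1007] yaw 5.83 turn [ 0.0009 -0.0008  0.0057] shift [-0.0023  0.0019  0.0327] dist 0.033
```

View pics/s5c.png

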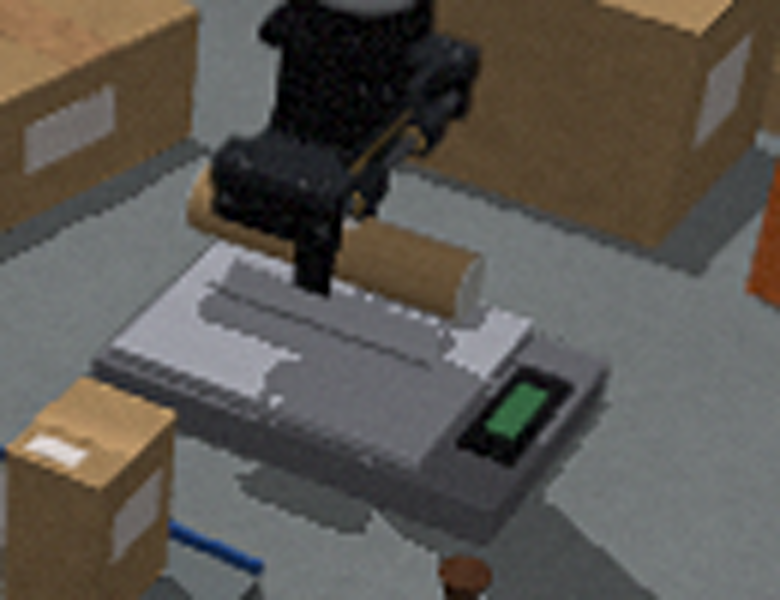

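View pics/t5c.png

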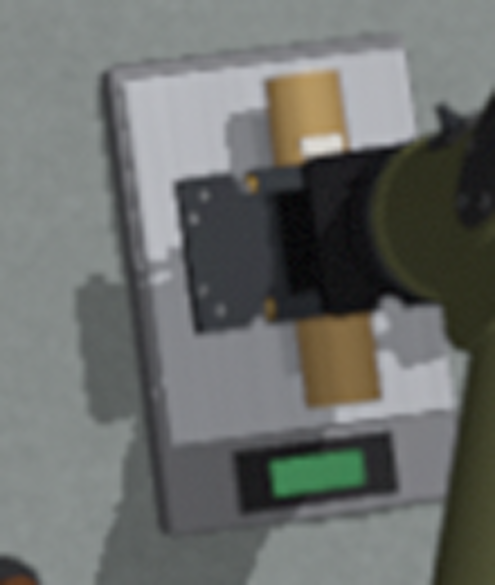

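Run:
```python
from h import *
T=lambda p:(np.array(p,float)+.5)/4.5-.5+np.array((330,150))
for z in(.105,.115):
    c=atz('top',T([(303,77),(344,402)]),z);print(c.round(4),c.mean(0).round(4))
    d=c[0]-c[1];print(np.degrees(np.arctan2(d[1],d[0])),np.linalg.norm(d))
```

```text
[[ 0.6296 -0.341   0.105 ]
 [ 0.4613 -0.3552  0.105 ]] [ 0.5454 -0.3481  0.105 ]
4.8198433702900845 0.16892203509581
[[ 0.6284 -0.338   0.115 ]
 [ 0.4616 -0.352   0.115 ]] [ 0.545 -0.345  0.115]
4.819843370290069 0.16740416601952063
```

>>> step_arm(plan=[[[0,0,0],[0,0.0015,0.004],255],[[0,0,0],[0,0.0015,0.01],255],[[0,0,0],[0,0.0015,0.016],255],[[0,0,0],[0,0.0015,0.022],255],[[0,0,0],[0,0.0015,0.026],255],[[0,0,0],[0,0.0015,0.029],255],[[0,0,0],[0,0.0015,0.031],255],[[0,0,0],[0,0.0015,0.032],255],[[0,0,0],[0,0.0015,0.032],255],[[0,0,0],[0,0.0015,0.032],255]])

```text
time: 30.0
position: [0.5461, -0.3485, 0.0683]
tool_rot: [3.137, 0.16, 0.001]
ft_force: [0.2, 0.0, -0.7]
grip_width: 0.455
```

>>> step_arm(plan=[[[0,0,0],[0,0,0.0005],255],[[0,0,0],[0,0,0.001],255],[[0,0,0],[0,0,0.0015],255],[[0,0,0],[0,0,0.0015],255],[[0,0,0],[0,0,0.0015],255],[[0,0,0],[0,0,0.0015],255],[[0,0,0],[0,0,0.0015],255],[[0,0,0],[0,0,0.0015],255],[[0,0,0],[0,0,0.0015],255],[[0,0,0],[0,0,0.0015],255]])

```text
time: 31.25
position: [0.5462, -0.3488, 0.068]
tool_rot: [3.136, 0.16, 0.001]
ft_force: [-2.1, -1.3, 7.5]
grip_width: 0.455
```

Contact shows as 7.5 N upward, so I release.

>>> step_arm(plan=[[[0,0,0],[0,0,0],200],[[0,0,0],[0,0,0],120],[[0,0,0],[0,0,0],60],[[0,0,0],[0,0,0],0],[[0,0,0],[0,0,0],0],[[0,0,0],[0,0,0],0],[[0,0,0],[0,0,0],0],[[0,0,0],[0,0,0],0],[[0,0,0],[0,0,0],0],[[0,0,0],[0,0,0],0]])

```text
time: 32.5
position: [0.5459, -0.3481, 0.0666]
tool_rot: [3.137, 0.16, 0.0]
ft_force: [-0.3, 0.9, 0.5]
grip_width: 0.998
```

>>> step_arm(plan=[[[0,0,0],[0,0,-0.005],0],[[0,0,0],[0,0,-0.02],0],[[0,0,0],[0,0,-0.045],0],[[0,0,0],[0,0,-0.075],0],[[0,0,0],[0,0,-0.105],0],[[0,0,0],[0,0,-0.135],0],[[0,0,0],[0,0,-0.16],0],[[0,0,0],[0,0,-0.175],0],[[0,0,0],[0,0,-0.18],0],[[0,0,0],[0,0,-0.18],0]])

```text
time: 33.75
position: [0.5457, -0.348, 0.2462]
tool_rot: [-3.137, -0.16, 0.001]
ft_force: [-0.6, -0.1, -0.2]
grip_width: 1.001
```

```bash
python3 -c "
from h import *
to(.55,0,.25,50)
"
```

```text
t 33.75 pos [ 0.5457 -0.348   0.2462] yaw 5.83 turn [-4.000e-04  4.000e-04 -7.708e-01] shift [ 0.0397 -0.3458 -0.0037] dist 0.348
```

Retreat towards the mat, then look at the scale.

>>> step_arm(plan=[[[0,0,-0.08],[0.004,-0.035,0],0],[[0,0,-0.16],[0.008,-0.07,0],0],[[0,0,-0.24],[0.012,-0.105,0],0],[[0,0,-0.32],[0.016,-0.14,0],0],[[0,0,-0.4],[0.02,-0.175,0],0],[[0,0,-0.48],[0.024,-0.21,0],0],[[0,0,-0.56],[0.028,-0.245,0],0],[[0,0,-0.64],[0.032,-0.28,0],0],[[0,0,-0.72],[0.036,-0.315,0],0],[[0,0,-0.771],[0.04,-0.346,0],0]])

```text
time: 35.0
position: [0.5505, 0.0027, 0.2466]
tool_rot: [2.844, 1.334, 0.0]
ft_force: [1.2, -0.3, 0.8]
grip_width: 1.0
```

Run:
```python
from h import *
to(.45,.353,.24,95)
to(.52,.21,.24,95)
snap('side','s6.png');snap('top','t6.png')
im=cv2.imread('pics/s6.png');cv2.imwrite('pics/s6c.png',cv2.resize(im[100:190,270:390],None,fx=6,fy=6,interpolation=2))
im=cv2.imread('pics/t6.png');cv2.imwrite('pics/t6c.png',cv2.resize(im[150:280,330:440],None,fx=4.5,fy=4.5,interpolation=2))
```

```text
t 35.0 pos [0.5505 0.0027 0.2466] yaw 50.26 turn [ 3.000e-04 -1.000e-04 -7.808e-01] shift [ 0.2051 -0.3012  0.0066] dist 0.364
t 35.0 pos [0.5505 0.0027 0.2466] yaw 50.26 turn [ 3.000e-04 -1.000e-04 -7.808e-01] shift [ 0.1399 -0.1559  0.0066] dist 0.21
```

View pics/s6c.png

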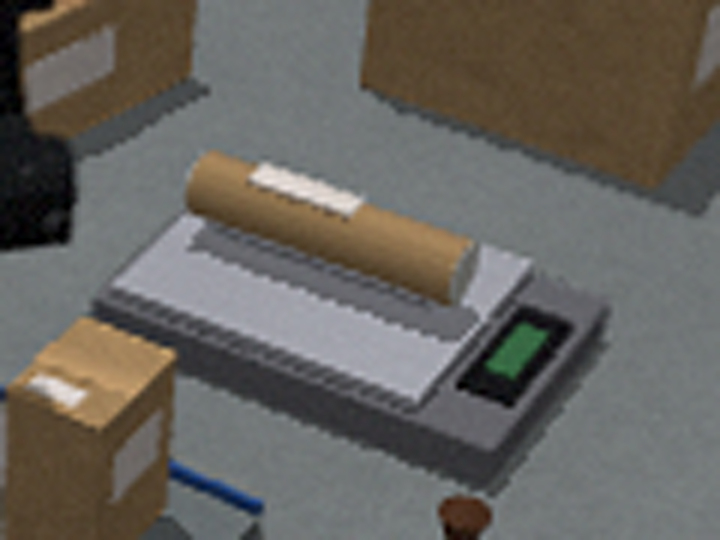

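View pics/t6c.png

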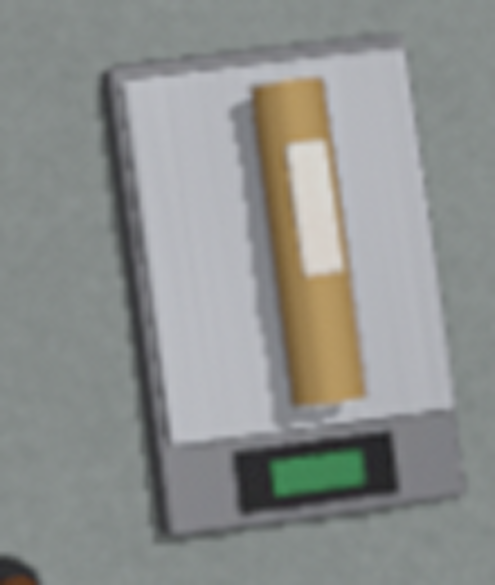

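Run:
```python
from h import *
T=lambda p:(np.array(p,float)+.5)/4.5-.5+np.array((330,150))
c=atz('top',T([(288,86),(329,400)]),.074);print(c.round(4),c.mean(0).round(4))
d=c[0]-c[1];print(np.degrees(np.arctan2(d[1],d[0])))
```

```text
[[ 0.6287 -0.342   0.074 ]
 [ 0.4617 -0.3569  0.074 ]] [ 0.5452 -0.3495  0.074 ]
5.101125934940172
```

The tube lies in the cradle with its centre at (0.5452, -0.3495), against a target of about (0.545, -0.349). Next I put the drum back.

```bash
python3 -c "
from h import *
to(.4263,.3525,.23,95)
"
```

```text
t 35.1 pos [0.5504 0.006  0.2469] yaw 50.52 turn [-1.000e-04 -2.100e-03 -7.763e-01] shift [ 0.1885 -0.3161  0.0175] dist 0.368
```

>>> step_arm(plan=[[[0,0,-0.08],[0.019,-0.032,0.002],0],[[0,0,-0.16],[0.038,-0.063,0.004],0],[[0,0,-0.24],[0.057,-0.095,0.006],0],[[0,0,-0.32],[0.076,-0.126,0.008],0],[[0,0,-0.4],[0.095,-0.158,0.01],0],[[0,0,-0.48],[0.113,-0.19,0.012],0],[[0,0,-0.57],[0.132,-0.221,0.014],0],[[0,0,-0.66],[0.151,-0.253,0.016],0],[[0,0,-0.74],[0.17,-0.285,0.017],0],[[0,0,-0.776],[0.1885,-0.316,0.017],0]])

```text
time: 36.35
position: [0.428, 0.3499, 0.2295]
tool_rot: [2.128, 2.311, 0.0]
ft_force: [-0.0, 0.0, -0.3]
grip_width: 1.0
```

```bash
python3 -c "
from h import *
ctrl.get_image('side');ctrl.get_image('side');ctrl.get_image('side')
to(.4263,.3525,.0885,95)
"
```

```text
t 36.5 pos [0.427  0.3509 0.2296] yaw 94.9 turn [-0.0006 -0.0013 -0.0018] shift [ 0.0015 -0.0004  0.1411] dist 0.141
```

>>> step_arm(plan=[[[0,0,0],[0.001,0,0.025],0],[[0,0,0],[0.001,0,0.055],0],[[0,0,0],[0.001,0,0.085],0],[[0,0,0],[0.001,0,0.11],0],[[0,0,0],[0.001,0,0.13],0],[[0,0,0],[0.001,0,0.141],0],[[0,0,0],[0.001,0,0.141],0],[[0,0,0],[0.001,0,0.141],255],[[0,0,0],[0.001,0,0.141],255],[[0,0,0],[0.001,0,0.141],255]], squeeze=20)

```text
time: 37.75
position: [0.4297, 0.3488, 0.089]
tool_rot: [2.133, 2.306, 0.001]
ft_force: [-0.0, -0.7, 1.3]
grip_width: 0.744
```

>>> step_arm(plan=[[[0,0,0],[0,0,0],255],[[0,0,0],[0,0,0],255],[[0,0,0],[0,0,-0.005],255],[[0,0,0],[0,0,-0.02],255],[[0,0,0],[0,0,-0.04],255],[[0,0,0],[0,0,-0.06],255],[[0,0,0],[0,0,-0.08],255],[[0,0,0],[0,0,-0.1],255],[[0,0,0],[0,0,-0.11],255],[[0,0,0],[0,0,-0.11],255]])

```text
time: 39.0
position: [0.4298, 0.3489, 0.1993]
tool_rot: [2.133, 2.306, 0.002]
ft_force: [0.4, -0.9, -2.5]
grip_width: 0.661
```

```bash
python3 -c "
from h import *
to(.5291,.0088,.200,94)
"
```

```text
t 39.0 pos [0.4298 0.3489 0.1993] yaw 94.46 turn [ 0.0012 -0.0003  0.008 ] shift [-0.3468  0.0726 -0.0008] dist 0.354
```

>>> step_arm(plan=[[[0,0,0],[-0.02,0.004,0],255],[[0,0,0],[-0.06,0.013,0],255],[[0,0,0],[-0.105,0.022,0],255],[[0,0,0],[-0.15,0.031,0],255],[[0,0,0],[-0.195,0.041,0],255],[[0,0,0],[-0.24,0.05,0],255],[[0,0,0],[-0.285,0.06,0],255],[[0,0,0.008],[-0.325,0.068,0],255],[[0,0,0.008],[-0.345,0.072,0],255],[[0,0,0.008],[-0.35,0.0725,0],255]])

```text
time: 40.25
position: [0.5288, 0.0049, 0.1979]
tool_rot: [-2.143, -2.295, 0.0]
ft_force: [0.2, -0.0, -2.2]
grip_width: 0.662
```

>>> step_arm(plan=[[[0,0,0],[0,0,0],255],[[0,0,0],[0,0,0.01],255],[[0,0,0],[0,0,0.025],255],[[0,0,0],[0,0,0.04],255],[[0,0,0],[0,0,0.055],255],[[0,0,0],[0,0,0.07],255],[[0,0,0],[0,0,0.08],255],[[0,0,0],[0,0,0.085],255],[[0,0,0],[0,0,0.085],255],[[0,0,0],[0,0,0.085],255]])

```text
time: 41.5
position: [0.5295, 0.0054, 0.114]
tool_rot: [2.142, 2.297, 0.001]
ft_force: [0.0, -0.9, -2.6]
grip_width: 0.661
```

```bash
python3 -c "
from h import *
to(.5291,.0052,.1011,94)
"
```

```text
t 41.5 pos [0.5295 0.0054 0.114 ] yaw 94.01 turn [0.001  0.0003 0.0002] shift [-0.0002 -0.0004  0.0129] dist 0.013
```

>>> step_arm(plan=[[[0,0,0],[0,0,0.005],255],[[0,0,0],[0,0,0.009],255],[[0,0,0],[0,0,0.012],255],[[0,0,0],[0,0,0.0135],255],[[0,0,0],[0,0,0.0145],255],[[0,0,0],[0,0,0.0145],255],[[0,0,0],[0,0,0.0145],255],[[0,0,0],[0,0,0.0145],255],[[0,0,0],[0,0,0.0145],255],[[0,0,0],[0,0,0.0145],255]])

```text
time: 42.75
position: [0.5289, 0.0055, 0.0996]
tool_rot: [2.142, 2.298, -0.001]
ft_force: [-4.1, -0.0, 6.0]
grip_width: 0.664
```

Contact (6 N), so I release.

>>> step_arm(plan=[[[0,0,0],[0,0,0],180],[[0,0,0],[0,0,0],100],[[0,0,0],[0,0,0],0],[[0,0,0],[0,0,0],0],[[0,0,0],[0,0,0],0],[[0,0,0],[0,0,0],0],[[0,0,0],[0,0,0],0],[[0,0,0],[0,0,-0.01],0],[[0,0,0],[0,0,-0.03],0],[[0,0,0],[0,0,-0.05],0]])

```text
time: 44.0
position: [0.5295, 0.0055, 0.151]
tool_rot: [2.141, 2.297, 0.001]
ft_force: [-0.1, -0.2, 0.0]
grip_width: 1.002
```

```bash
python3 -c "
from h import *
to(.596,.369,.235,96)
"
```

```text
t 44.0 pos [0.5295 0.0055 0.151 ] yaw 94.02 turn [ 0.0013  0.0004 -0.0345] shift [ 0.3579  0.092  -0.084 ] dist 0.379
```

>>> step_arm(plan=[[[0,0,0],[0,0,-0.04],0],[[0,0,0],[0.01,0.003,-0.08],0],[[0,0,0],[0.06,0.015,-0.084],0],[[0,0,-0.01],[0.11,0.028,-0.084],0],[[0,0,-0.02],[0.16,0.041,-0.084],0],[[0,0,-0.034],[0.21,0.054,-0.084],0],[[0,0,-0.034],[0.26,0.067,-0.084],0],[[0,0,-0.034],[0.31,0.08,-0.084],0],[[0,0,-0.034],[0.345,0.089,-0.084],0],[[0,0,-0.034],[0.358,0.092,-0.084],0]])

```text
time: 45.25
position: [0.595, 0.3716, 0.2342]
tool_rot: [-2.099, -2.336, -0.002]
ft_force: [0.2, -0.5, 0.7]
grip_width: 0.997
```

Run:
```python
from h import *
snap('side','s7.png');snap('top','t7.png');ctrl.get_image('side')
to(.5959,.369,.1075,96)
im=cv2.imread('pics/s7.png');cv2.imwrite('pics/s7c.png',cv2.resize(im[100:340,90:350],None,fx=2.5,fy=2.5,interpolation=2))
im=cv2.imread('pics/t7.png');cv2.imwrite('pics/t7c.png',cv2.resize(im[140:260,160:330],None,fx=4.6,fy=4.6,interpolation=2))
```

```text
t 45.4 pos [0.5959 0.3684 0.2337] yaw 95.95 turn [ 0.0004  0.0005 -0.0008] shift [ 0.0007 -0.      0.1262] dist 0.126
```

View pics/s7c.png

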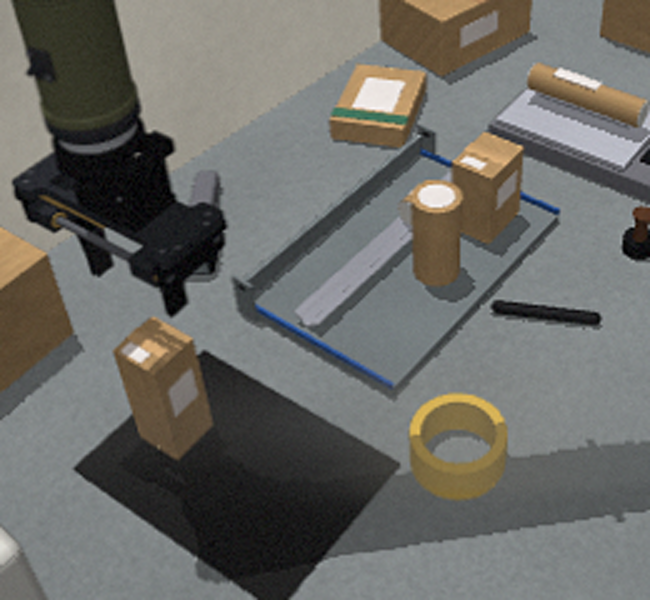

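View pics/t7c.png

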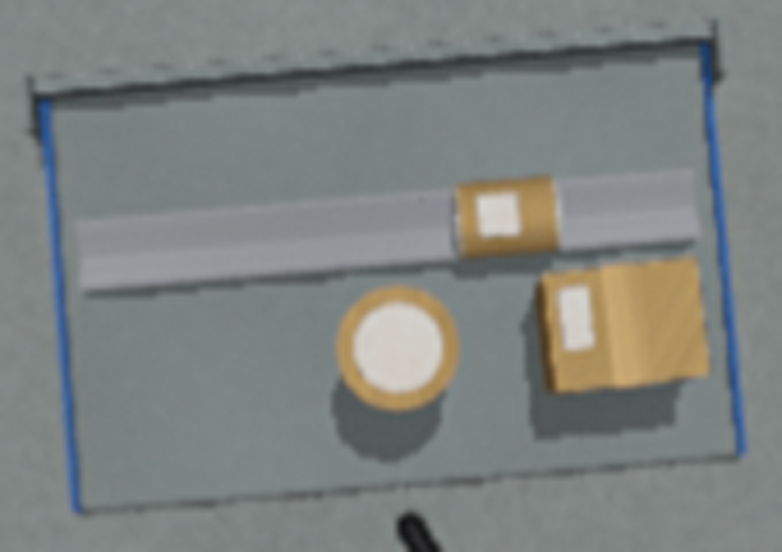

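The drum stands at (398,348) in the crop, against (400,341) originally, so it is about 4 mm off, within tolerance. Now the tall carton.

>>> step_arm(plan=[[[0,0,0],[0.0005,0,0.025],0],[[0,0,0],[0.0005,0,0.05],0],[[0,0,0],[0.0005,0,0.075],0],[[0,0,0],[0.0005,0,0.1],0],[[0,0,0],[0.0005,0,0.118],0],[[0,0,0],[0.0005,0,0.126],0],[[0,0,0],[0.0005,0,0.126],0],[[0,0,0],[0.0005,0,0.126],255],[[0,0,0],[0.0005,0,0.126],255],[[0,0,0],[0.0005,0,0.126],255]])

```text
time: 46.65
position: [0.5958, 0.3697, 0.1075]
tool_rot: [2.103, 2.334, 0.001]
ft_force: [0.0, -0.7, 0.1]
grip_width: 0.744
```

>>> step_arm(plan=[[[0,0,0],[0,0,0],255],[[0,0,0],[0,0,0],255],[[0,0,0],[0,0,-0.005],255],[[0,0,0],[0,0,-0.02],255],[[0,0,0],[0,0,-0.04],255],[[0,0,0],[0,0,-0.06],255],[[0,0,0],[0,0,-0.08],255],[[0,0,0],[0,0,-0.1],255],[[0,0,0],[0,0,-0.112],255],[[0,0,0],[0,0,-0.112],255]])

```text
time: 47.9
position: [0.596, 0.3699, 0.2202]
tool_rot: [2.103, 2.333, 0.003]
ft_force: [0.8, -0.1, -3.1]
grip_width: 0.641
```

```bash
python3 -c "
from h import *
to(.5238,.1174,.22,96)
"
```

```text
t 47.9 pos [0.596  0.3699 0.2202] yaw 95.96 turn [ 0.0016 -0.0007 -0.0007] shift [-2.436e-01 -9.800e-02 -1.000e-04] dist 0.263
```

>>> step_arm(plan=[[[0,0,0],[-0.012,-0.005,0],255],[[0,0,0],[-0.04,-0.016,0],255],[[0,0,0],[-0.075,-0.03,0],255],[[0,0,0],[-0.11,-0.044,0],255],[[0,0,0],[-0.145,-0.058,0],255],[[0,0,0],[-0.18,-0.073,0],255],[[0,0,0],[-0.21,-0.085,0],255],[[0,0,0],[-0.233,-0.094,0],255],[[0,0,0],[-0.243,-0.098,0],255],[[0,0,0],[-0.243,-0.098,0],255]])

```text
time: 49.15
position: [0.5231, 0.1167, 0.2186]
tool_rot: [2.105, 2.332, -0.001]
ft_force: [0.6, 0.9, -1.9]
grip_width: 0.643
```

>>> step_arm(plan=[[[0,0,0],[0,0,0],255],[[0,0,0],[0,0,0.01],255],[[0,0,0],[0,0,0.03],255],[[0,0,0],[0,0,0.05],255],[[0,0,0],[0,0,0.065],255],[[0,0,0],[0,0,0.08],255],[[0,0,0],[0,0,0.086],255],[[0,0,0],[0,0,0.09],255],[[0,0,0],[0,0,0.09],255],[[0,0,0],[0,0,0.09],255]])

```text
time: 50.4
position: [0.5238, 0.1176, 0.1295]
tool_rot: [2.103, 2.333, 0.001]
ft_force: [0.5, -0.5, -2.6]
grip_width: 0.643
```

```bash
python3 -c "
from h import *
to(.5238,.1182,.1187,96)
"
```

```text
t 50.4 pos [0.5238 0.1176 0.1295] yaw 95.96 turn [ 0.001   0.0002 -0.0008] shift [0.0006 0.     0.0108] dist 0.011
```

>>> step_arm(plan=[[[0,0,0],[0.0005,0,0.004],255],[[0,0,0],[0.0005,0,0.007],255],[[0,0,0],[0.0005,0,0.009],255],[[0,0,0],[0.0005,0,0.0105],255],[[0,0,0],[0.0005,0,0.0115],255],[[0,0,0],[0.0005,0,0.012],255],[[0,0,0],[0.0005,0,0.012],255],[[0,0,0],[0.0005,0,0.012],255],[[0,0,0],[0.0005,0,0.012],255],[[0,0,0],[0.0005,0,0.012],255]])

```text
time: 51.65
position: [0.5234, 0.1181, 0.1181]
tool_rot: [2.103, 2.334, -0.001]
ft_force: [-3.3, -1.8, 7.3]
grip_width: 0.641
```

>>> step_arm(plan=[[[0,0,0],[0,0,0],180],[[0,0,0],[0,0,0],100],[[0,0,0],[0,0,0],0],[[0,0,0],[0,0,0],0],[[0,0,0],[0,0,0],0],[[0,0,0],[0,0,0],0],[[0,0,0],[0,0,0],0],[[0,0,0],[0,0,-0.01],0],[[0,0,0],[0,0,-0.04],0],[[0,0,0],[0,0,-0.07],0]])

```text
time: 52.9
position: [0.5233, 0.1183, 0.1883]
tool_rot: [-2.102, -2.334, -0.0]
ft_force: [-0.4, -0.9, -0.4]
grip_width: 1.004
```

>>> step_arm(plan=[[[0,0,0],[0,0,-0.05],0],[[0,0,0],[0,0,-0.08],0],[[0,0,0],[0.04,0,-0.08],0],[[0,0,0],[0.09,0,-0.08],0],[[0,0,0],[0.14,0,-0.08],0],[[0,0,0],[0.19,0,-0.08],0],[[0,0,0],[0.24,0,-0.08],0],[[0,0,0],[0.26,0,-0.08],0],[[0,0,0],[0.26,0,-0.08],0],[[0,0,0],[0.26,0,-0.08],0]])

```text
time: 54.15
position: [0.4971, 0.3755, 0.2672]
tool_rot: [2.104, 2.332, -0.001]
ft_force: [0.4, -1.1, -0.1]
grip_width: 0.999
```

Run:
```python
from h import *
snap('side','s8.png');snap('top','t8.png')
to(.5,.3,.3)
im=cv2.imread('pics/s8.png');cv2.imwrite('pics/s8c.png',cv2.resize(im[120:270,170:380],None,fx=3.8,fy=3.8,interpolation=2))
im=cv2.imread('pics/t8.png');cv2.imwrite('pics/t8c.png',cv2.resize(im[140:260,160:330],None,fx=4.6,fy=4.6,interpolation=2))
cv2.imwrite('pics/t8d.png',im)
```

```text
t 54.25 pos [0.4974 0.375  0.2672] yaw 95.81 turn [0.0006 0.0011 0.    ] shift [-0.0749 -0.005  -0.0327] dist 0.082
```

View pics/s8c.png

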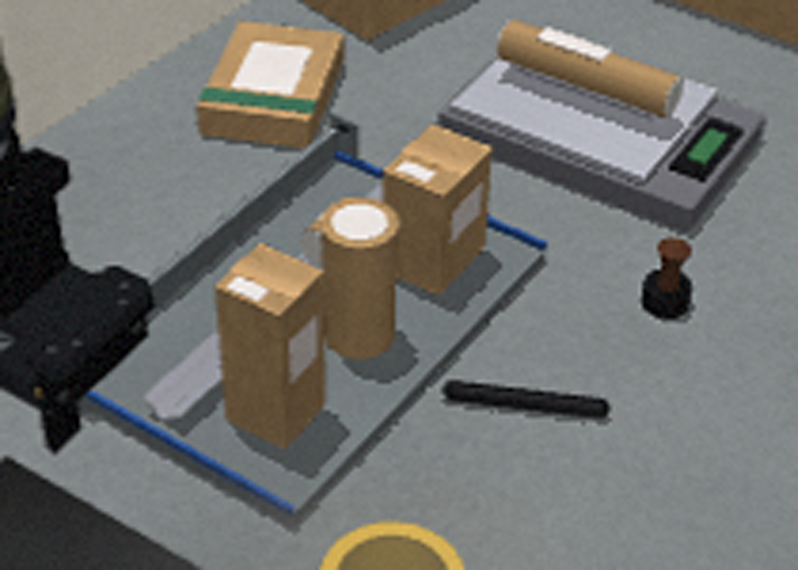

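View pics/t8c.png

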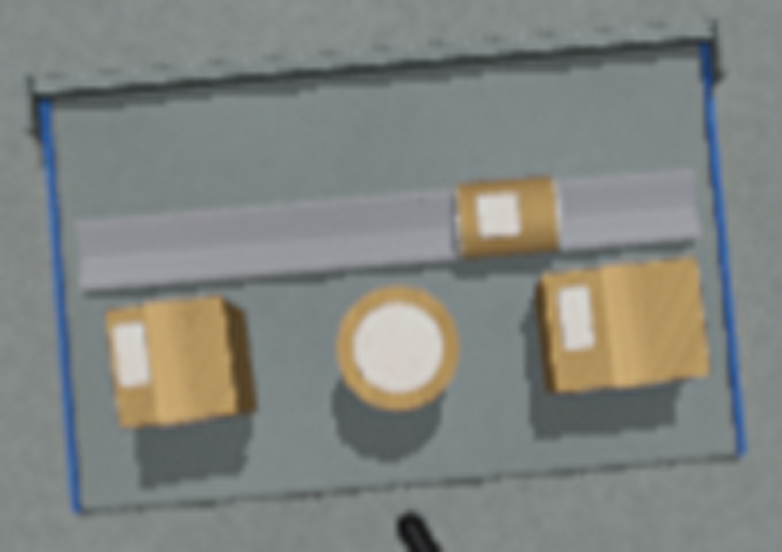

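Everything stands upright. In the crop the tall carton is about 9 px (4–5 mm) from its original place, the drum is about 4 mm off, and the short tube and wide carton are where they were. The gripper is clear, so I hand in.

```bash
python3 -c "
from h import *
print(ctrl.get_state()['qd'].round(4)); print(ctrl.close_job())"
```

```text
[ 0.002   0.003  -0.0004  0.0006 -0.0008 -0.0021 -0.0035]
the job is handed in; nothing more can be done
None
```

I carried out every step of the task and handed the job in at about 54 s of the 128 s allowed. The interface gives no verdict, so the result below rests on my own camera checks.

I stood the tall carton and then the drum on the mat. I laid the long tube in the scale's cradle, then put the drum and the tall carton back on the shelf.

Last checks from the camera pictures:

| Item | Check | Allowed |
|---|---|---|
| Long tube | about 1 mm from my measured cradle centre, within about 0.5° of its direction | 15 mm lengthwise, 6 mm across, 0.1 rad |
| Tall carton | upright, square with the shelf, about 4–5 mm from its start | 15 mm |
| Drum | upright, about 4 mm from its start | 15 mm |
| Wide carton and short tube | not moved | 15 mm |

- **Release:** the gripper was open and clear of everything, and the arm was at rest.
- **Position offsets:** both returned parcels ended about 4 mm nearer the robot than they started. My readings were only good to about 2–3 mm.
- **Cradle centre:** the two cameras differed by about 5 mm along the cradle. I relied on the top view, which also matched the scale's plate.

No check failed.

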